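# Turn the flask's label to the dispatch scanner and scan it

## Task

Pick up the dark blue flask and, without dropping it, set it down gently on the scanner's plate, inside the printed ring, with its barcode label squarely facing the red scanner window. Let go of it, then press the orange button on top of the scanner fully down to scan it. Keep the flask upright, and leave the green flask and the other things on the bench where they are.

Things in the scene. Friction and masses are not known exactly. Their poses are not given: they have to be found in the camera images.
- blue_flask: Flask to scan: a straight cylinder, 56 mm across, 170 mm tall, dark navy blue with a black cap above 132 mm. White barcode label (48 wide, 76 high) on its +x side; a yellow stripe on the cap, from the centre of its top to the rim and down its side, points the same way. Origin: centre of the underside; z up, x out through the label's middle. Loose, 0.25 to 0.5 kg; grip from above at any yaw.
- blue_flask_label (a point): Middle of the blue flask's label, on its surface: 28 mm out from the axis along the flask's x, 68 mm above its underside.
- green_flask: Second flask, leave alone: a straight cylinder, 56 mm across, 170 mm tall, green with a green cap above 132 mm. White barcode label (48 wide, 76 high) on its +x side; a yellow stripe on the cap, from the centre of its top to the rim and down its side, points the same way. Origin: centre of the underside; z up, x out through the label's middle. Loose.
- scanner: Fixed grey scanner: plate 4 mm thick (x -60 to 85 mm) before an upright block (x 85 to 175, y -65 to 65, 110 mm high). White disc in a thin black ring (inner diameter 90 mm) on the plate. Origin: on the bench under the disc's centre; z up, x level towards the block, square to the window. The label faces the window when the flask's x axis points along this x axis.
- window (a point): Centre of the dark-red scanner window (88 by 56 mm) on the block's front face, which looks along the scanner's -x over the plate: at x 83 mm, y 0, z 62 mm in the scanner's frame.
- trigger (a joint): Travel of the round orange push button, 36 mm across, on top of the scanner block (x 135 mm, y 0 in the scanner's frame): 0 is up, 0.006 m is fully down; a spring returns it, about 5 N hold it fully down.
- trigger_top (a point): Centre of the top face of that button; pressed straight down.
- tape_roll: Roll of tan packing tape lying flat, 100 mm across, hole 76 mm, 48 mm high; origin at the centre of its underside. Loose; leave alone.
- carton: Small closed cardboard carton, 140 by 100 by 70 mm high; origin at the centre of its underside. Loose; leave alone.
- pen_tray: Open cardboard tray of marker pens, 110 by 150 mm, 70 mm high, the pens up to 142 mm; origin at the centre of its underside. Fixed to the bench.

How it is judged:
On the way, in this order (a step that is already met when the one before it is completed fails the run):
1. the blue flask, still held in the fingers, is lowered upright over the ring to within 12 mm of the plate (not dropped from higher) (horizontal distance between blue_flask and scanner below 0.03 m and z of blue_flask in the frame of scanner below 0.016 m and angle between blue_flask's own z axis and vertical below 0.2 rad and contact force between blue_flask and the fingers above 1 N), for 0.1 s.
2. the blue flask stands released on the scanner's plate, within the ring, its label facing the window (horizontal distance between blue_flask and scanner below 0.02 m and z of blue_flask in the frame of scanner below 0.009 m and angle between blue_flask's own z axis and vertical below 0.1 rad and angle between the x axis of blue_flask and the x axis of scanner, either way round below 0.3 rad and horizontal distance between blue_flask_label and window below 0.085 m and contact force between blue_flask and the fingers below 0.3 N and linear speed of blue_flask below 0.03 m/s and angular speed of blue_flask below 0.3 rad/s), for 0.2 s.
3. then, with the flask still so, the orange button is pressed down (at least 4.5 of its 6 mm) (horizontal distance between blue_flask and scanner below 0.02 m and z of blue_flask in the frame of scanner below 0.009 m and angle between blue_flask's own z axis and vertical below 0.1 rad and angle between the x axis of blue_flask and the x axis of scanner, either way round below 0.3 rad and horizontal distance between blue_flask_label and window below 0.085 m and value of joint trigger above 0.0045 m), for 0.05 s.
At the end, for the whole second after the job is handed in: The blue flask stands upright (within 0.1 rad), released and at rest on the scanner's plate, its axis within 20 mm of the centre of the ring, its label facing the window (within 0.3 rad of square), after the button was pressed at least 4.5 mm with the flask so; the button is up again (all of step 2 and value of joint trigger below 0.002 m); the robot touches nothing.
It fails at once if the blue flask tipped over (angle between blue_flask's own z axis and vertical above 0.6 rad).
It fails at once if the blue flask is slammed onto the scanner (over 100 N) (contact force between blue_flask and scanner above 100 N).
It fails at once if the green flask is pushed more than 30 mm or tipped over (distance of green_flask from where it was at the start of the episode above 0.03 m or angle between green_flask's own z axis and vertical above 0.3 rad).
It fails at once if the tape roll or the carton is pushed more than 30 mm (distance of any of tape_roll, carton from where it was at the start of the episode above 0.03 m).
It also fails if it takes over 43 s, if anything falls off the work surface, if the arm or the gripper's body presses on something with over 40 N, if the wrist force passes 120 N, or if a joint passes its speed limit or range.

## Robot

A 7-joint arm with a two-finger parallel gripper is mounted at the origin on the work surface. World frame = base frame: x ahead of the robot, y to its left, z up, the work surface at z = 0. Lengths are in m, angles in rad, forces in N, time in s.
With the tool pointing down it reaches from about 0.4 to 0.75 m from the base axis. Payload 19.5 kg.
Tool frame: the origin (TCP) lies at the very end of the fingers, on their centre line; the grasp point (between the pads) lies 19 mm behind it (ctrl.pinch_z is the distance from the TCP to the grasp point, in m); z points along the fingers, y is the line along which they close (so a half turn about z gives the same grasp; the last joint's range is limited). The gripper opens to 85 mm and grips with 20 to 120 N. Pads are 22 mm wide; open, the fingers measure 114 mm over their backs; the gripper's body (76 mm by 85 mm) begins 54 mm behind the grasp point. The pads swing forward as they close: fully open they stand 13 mm farther back than shut.
Start: joints at [-0.042, 0.707, -0.028, 1.485, 0.022, 0.951, -0.075], TCP at [0.575, 0, 0.231] pointing down, gripper open.
Joint ranges: [-2.71, 2.71], [-0.32, 2.16], [-1.57, 1.52], [0, 2.45], [-1.46, 4.6], [0, 2.02], [-2.83, 2.83]. Speed limits (rad/s): [1.89, 1.89, 2.57, 2.57, 3.01, 3.01, 3.01].

## Interface

Orientations are given as a unit quaternion [x, y, z, w].
In Python, from cell import ctrl gives the robot as it stands.
- The arm moves only by the tool jog_arm, never from a script. Its argument "commands" is a list that holds one entry, the list of rows, each a list of 4 numbers: the shift along the tool's x, y, z in units of 25 mm (1.0 is 25 mm), then the turn about the tool's z in units of 5 degrees (1.0 is 5 degrees). In form: [[[dx, dy, dz, spin], ...]]. A call has 1 to 10 rows; each row shifts and turns the commanded pose from where the row before left it, along the tool's axes as they then stand; what a row does not reach is not made up. A row lasts 1/12 s, in which the tool goes at most 41.7 mm and 7.16 degrees, less where a joint would pass 70% of its speed; a pose out of reach is approached as far as the arm can. A call is refused whole if a number of a shift passes 1 or a number of a turn 1, either way. A call with a gripper value outside its range is refused whole. "jaw" is the finger opening in mm, from 0 to 85.4, set as the call begins (left out, the last holds). The fingers move at their own pace and stop on an object; "grip_force" is the grip in N (left out, the last holds). Time passes only in rows, so rows that do not move let the fingers close. It gives the time, the measured TCP pose, the force, the opening and the grip force at its end, in the units of the state.
- ctrl.get_obs(): the state, without advancing time (a new reading comes with each control period).
- ctrl.snapshot(name): name is "scene" or "side" or "wrist"; returns (picture, depth): 384x512x3 uint8, red, green, blue; 384x512 float32, m along the optical axis (not along the pixel's ray), 0 where there is no reading.
- ctrl.calibration(name): a dict with "fx", "fy", "cx", "cy" (pixels), "view" (4x4, takes a point from world to camera coordinates); the wrist camera has in their place "tool_from_camera" (4x4, takes a point from camera to tool coordinates, whose origin is the TCP and whose axes are the flange's). Camera axes: x right, y down, z forward; pixel columns grow to the right and rows downward; lengths in m; the calibration is good to about 2 mm. A picture is of the moment at which its call begins: read the wrist's pose just before it. calibration takes no time and is no camera call.
- ctrl.finish_job(): hands the job in; it is judged then, once.
The state is a dict: "t": time; "joint_pos": joint angles; "joint_vel": joint speeds; "effort": joint torques, N m; "ee_pos": TCP position; "ee_rot": TCP orientation; "force": force on the tool from outside, world axes, zero at the start; "torque": the same for the moment, N m; "finger_gap": finger opening in m; "grip_force": force on a finger pad.
Only numpy, scipy, OpenCV 4.12 (cv2) and the standard library are available. Lean on these libraries where they do the work, as an engineer would, in place of code of your own. Each camera call takes 0.05 s, during which the arm holds its last target. There are 200 camera calls.

## Working session

There is one attempt and no reset: what is moved stays moved. The work goes in short steps, Python scripts to look and compute and a tool call to move; the robot and the scene stay as the last step left them, time stands still between calls to the robot, and variables do not carry over. Pictures are saved under pics/ and viewed, at most 10 in all, crops included, and the job is handed in when it is done.

Besides the shell and the picture viewer there is one more tool, called after "Call:" as name(argument=value, ...), one argument or row to a line, values as JSON. jog_arm: Moves the arm, as the interface text tells. Its arguments: {"type":"object","properties":{"commands":{"type":"array","items":{"type":"array","items":{"type":"array","items":{"type":"number"}}}},"jaw":{"type":"number"},"grip_force":{"type":"number"}},"required":["commands"]}

```bash
ls; mkdir -p pics
python3 - <<'E'
from cell import ctrl
import numpy as np,cv2
ims=[]
for n in("scene","side"):
    p,d=ctrl.snapshot(n); np.savez(f"pics/{n}0.npz",p=p,d=d); cv2.imwrite(f"pics/{n}0.png",p[:,:,::-1])
    c=ctrl.calibration(n); V=np.array(c["view"]); print(n,c["fx"],np.round(-V[:3,:3].T@V[:3,3],3))
o=ctrl.get_obs();print(o["t"],o["ee_pos"],o["ee_rot"],ctrl.pinch_z)
E
```

```text
pics
scene 376.8092478339743 [ 1.3   -0.094  0.961]
side 384.468246717694 [ 0.404 -0.726  0.88 ]
0.1 [5.74772288e-01 1.77576768e-05 2.30889508e-01] [ 7.07121135e-01  7.07092266e-01 -3.27389076e-04 -3.47031825e-04] 0.0187
```

View pics/scene0.png

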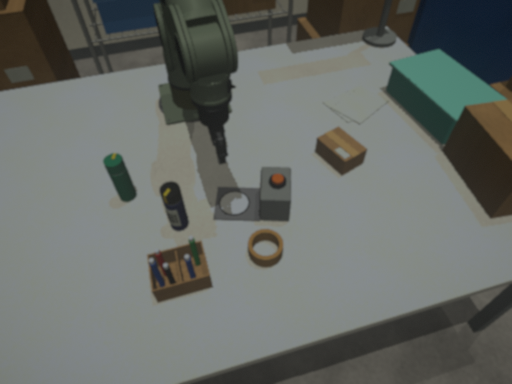

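View pics/side0.png

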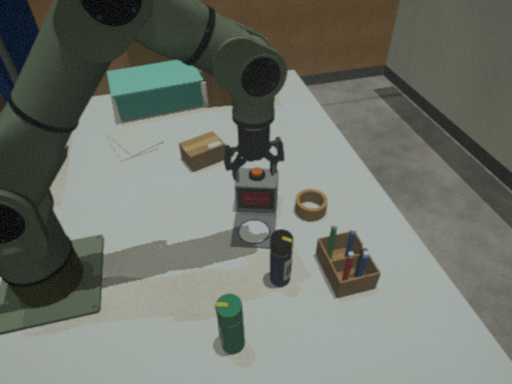

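The scene view shows the blue flask at about (174,205), with its cap top near (170,187). The scanner disc is at (235,204), the orange button at (278,180), the green flask at (120,177), the pen tray at (180,270) and the tape at (265,247). In the side view the blue flask is at (282,258) with its stripe pointing right, and the disc is at (254,232). Next I measure.

```bash
cat > h.py <<'E'
import numpy as np,cv2
from cell import ctrl
def load(n,k="0"):
    z=np.load(f"pics/{n}{k}.npz");return z["p"],z["d"]
def cloud(n,d):
    c=ctrl.calibration(n);V=np.array(c["view"]);v,u=np.mgrid[:d.shape[0],:d.shape[1]]
    P=np.stack([(u-c["cx"])/c["fx"]*d,(v-c["cy"])/c["fy"]*d,d],-1)
    return (P-V[:3,3])@V[:3,:3]
def ray(n,uv,z):
    c=ctrl.calibration(n);V=np.array(c["view"]);uv=np.atleast_2d(uv).astype(float)
    D=np.c_[(uv[:,0]-c["cx"])/c["fx"],(uv[:,1]-c["cy"])/c["fy"],np.ones(len(uv))]@V[:3,:3]
    C=-V[:3,:3].T@V[:3,3];return C+D*((z-C[2])/D[:,2])[:,None]
E
python3 - <<'E'
from h import *
np.set_printoptions(precision=4,suppress=True)
R={"scene":dict(fl=(155,175,192,235),or_=(262,165,295,195),disc=(212,185,259,220),blk=(258,160,296,222)),
   "side":dict(fl=(264,225,300,292),or_=(243,160,272,185),disc=(230,212,278,248),blk=(230,160,285,215))}
for n in R:
    p,d=load(n);C=cloud(n,d);h=cv2.cvtColor(p,cv2.COLOR_RGB2HSV)
    def reg(k):
        m=np.zeros(d.shape,bool);a,b,c,e=R[n][k];m[b:e,a:c]=1;return m&(d>0)
    m=reg("fl")
    top=m&(abs(C[...,2]-.17)<.006);q=C[top];c,r=cv2.minEnclosingCircle(q[:,:2].astype(np.float32));print(n,"cap",top.sum(),np.median(q,0),c,r)
    body=m&(C[...,2]>.03)&(C[...,2]<.16);b=C[body];
    A=np.c_[2*b[:,:2],np.ones(len(b))];s=np.linalg.lstsq(A,(b[:,:2]**2).sum(1),rcond=None)[0];print(" cyl fit",s[:2],np.sqrt(s[2]+s[:2]@s[:2]))
    y=m&(h[...,0]>20)&(h[...,0]<35)&(h[...,1]>130)&(h[...,2]>90)
    v,u=np.nonzero(y);print(" yellow",np.c_[u,v,C[y]*1000].astype(int).tolist())
    o=reg("or_")&(h[...,0]<14)&(h[...,1]>150)&(h[...,2]>80);q=C[o];print(" orange",o.sum(),np.median(q,0),q[:,2].max(), (q[q[:,2]>q[:,2].max()-.006]).mean(0))
    w=reg("disc")&(h[...,1]<60)&(h[...,2]>140)&(C[...,2]<.03);v,u=np.nonzero(w);print(" disc",w.sum(),C[w].mean(0),ray(n,(u.mean(),v.mean()),.004))
    t=reg("blk")&(abs(C[...,2]-.11)<.006);print(" blktop",t.sum(),cv2.minAreaRect((C[t][:,:2]*1000).astype(np.float32)))
    # plate
    a=reg("disc")&(h[...,2]<120)&(abs(C[...,2])<.012);print(" plate",a.sum(),cv2.minAreaRect((C[a][:,:2]*1000).astype(np.float32)))
# crop for viewing
p,_=load("scene");a=cv2.resize(p[160:240,145:300,::-1],None,fx=5,fy=5,interpolation=cv2.INTER_CUBIC);cv2.imwrite("pics/crop0.png",a)
E
```

```text
scene cap 271 [ 0.6064 -0.1515  0.1694] (0.602979838848114, -0.15135633945465088) 0.029445040971040726
 cyl fit [ 0.6041 -0.152 ] 0.02707928204423838
 yellow [[167, 189, 602, -156, 168], [168, 189, 604, -153, 170], [169, 189, 604, -150, 169], [166, 190, 605, -159, 169], [167, 190, 607, -156, 170], [168, 190, 608, -153, 170], [169, 190, 610, -151, 172], [165, 191, 607, -162, 168], [166, 191, 610, -159, 170], [167, 191, 609, -156, 169], [168, 191, 609, -154, 167], [169, 191, 611, -151, 169], [165, 192, 613, -162, 171], [166, 192, 613, -159, 170], [167, 192, 612, -157, 168], [168, 192, 614, -154, 170], [164, 193, 613, -165, 168], [165, 193, 617, -162, 172], [166, 193, 617, -160, 171], [167, 193, 617, -157, 169], [164, 194, 617, -166, 168], [165, 194, 619, -163, 169], [166, 194, 622, -160, 172], [164, 195, 622, -166, 171], [165, 195, 622, -163, 170]]
 orange 77 [0.6225 0.1552 0.1317] 0.13553479200704258 [0.6226 0.1552 0.1321]
 disc 127 [0.5881 0.0424 0.0037] [[0.5884 0.0423 0.004 ]]
 blktop 822 ((619.0631713867188, 149.97470092773438), (89.49945068359375, 132.5248260498047), 70.569007873
[... 889 characters left out ...]
170], [291, 239, 623, -162, 169], [285, 240, 608, -162, 170], [286, 240, 611, -162, 169], [287, 240, 614, -161, 168], [288, 240, 615, -165, 171], [289, 240, 617, -166, 173], [290, 240, 621, -163, 167], [291, 240, 622, -166, 170], [288, 241, 615, -166, 169], [289, 241, 617, -166, 168], [290, 241, 619, -167, 169], [291, 241, 621, -169, 171]]
 orange 62 [0.6182 0.1511 0.131 ] 0.13465286581939892 [0.6192 0.1525 0.1316]
 disc 343 [0.5797 0.0553 0.0026] [[0.5797 0.0536 0.004 ]]
 blktop 586 ((618.47802734375, 149.25799560546875), (91.19715118408203, 129.18409729003906), 70.39222717285156)
 plate 980 ((576.19580078125, 39.629669189453125), (146.23963928222656, 135.78953552246094), 73.49071502685547)
```

View pics/crop0.png

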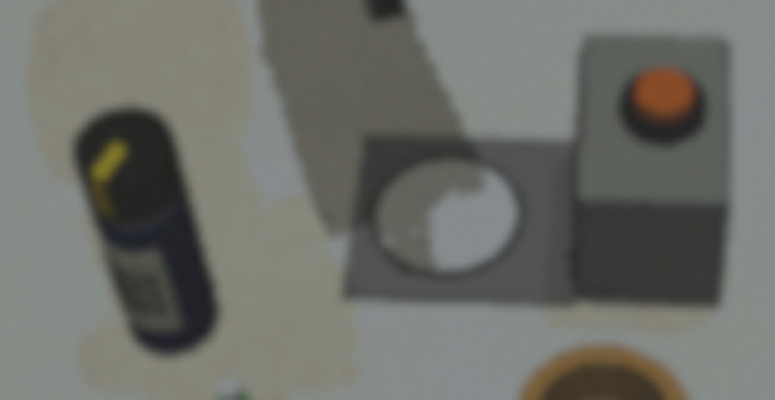

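The crop shows the stripe pointing down-left, and the disc is an ellipse centred near crop (448,215), which is full-image pixel (234.6,203). The next script refines the stripe yaw and disc centre and checks the clearances.

Run:
```python
from h import *
np.set_printoptions(precision=4,suppress=True)
f=np.array([.6045,-.151])
print("disc by ray",ray("scene",[234.6,203],.004))
for n,b in(("scene",(155,182,180,200)),("side",(275,230,296,246))):
    p,d=load(n);C=cloud(n,d);h=cv2.cvtColor(p,cv2.COLOR_RGB2HSV)
    y=(h[...,0]>20)&(h[...,0]<35)&(h[...,1]>130)&(h[...,2]>90);k=np.zeros_like(y);k[b[1]:b[3],b[0]:b[2]]=1;y&=k
    v,u=np.nonzero(y);q=ray(n,np.c_[u,v],.17)[:,:2];e=q.mean(0)-f;print(n,"centroid dir",np.degrees(np.arctan2(e[1],e[0])),np.hypot(*e))
    l=cv2.fitLine(q.astype(np.float32),cv2.DIST_L2,0,.01,.01).ravel();print(" line",np.degrees(np.arctan2(l[1],l[0])),l[2:])
p,d=load("scene");C=cloud("scene",d)
for k,(a,b,c,e) in dict(tray=(140,235,220,300),green=(100,145,140,203),tape=(240,225,290,270)).items():
    q=C[b:e,a:c].reshape(-1,3);q=q[(q[:,2]>.03)];print(k,np.percentile(q,[2,50,98],0).tolist())
```

```text
disc by ray [[0.5776 0.031  0.004 ]]
scene centroid dir -43.567651059341955 0.011218541739785483
 line -38.246754 [ 0.6126 -0.1587]
side centroid dir -41.58320836810132 0.012620358807418101
 line -42.208675 [ 0.6139 -0.1594]
tray [[0.7280318308069457, -0.2451642108930045, 0.03172550971694813], [0.7994701873179748, -0.17970271799954712, 0.06493658942681912], [0.8380005884312489, -0.09799411231089718, 0.14203944861307882]]
green [[0.42415158313580387, -0.32115629888637276, 0.03430257149775337], [0.4643414147068393, -0.2928648335702291, 0.1262502374222032], [0.47303187909117217, -0.2699502877557792, 0.17164813420087635]]
tape [[0.7273555262135413, 0.02318065410922468, 0.03110334955330778], [0.780773080805356, 0.06979310060348422, 0.04649359807894198], [0.8226694300693086, 0.11707729787805154, 0.05091969848755895]]
```

Call:
jog_arm(
  commands=[
    [[-0.5,0.1,0,0],[-0.8,0.2,0,0],[-0.8,0.2,0,0],[-0.8,0.2,0,0],[-0.8,0.2,0,0],[-0.8,0.1,0,0],[-0.8,0.1,0,0],[-0.5,0.08,0,0],[-0.24,0,0,0],[0,0,0,0]],
  ],
  jaw=85,
)

```text
t: 0.93
ee_pos: [0.6042, -0.1523, 0.231]
ee_rot: [0.708, 0.707, -0.0, -0.0]
force: [-0.4, 0.2, -1.0]
finger_gap: 0.0852
grip_force: 0.0
```

Call:
jog_arm(
  commands=[
    [[0,0,0,1],[0,0,0,1],[0,0,0,1],[0,0,0,1],[0,0,0,1],[0,0,0,1],[0,0,0,1],[0,0,0,1],[0,0,0,1],[0,0,0,1]],
  ],
)

```text
t: 1.77
ee_pos: [0.6045, -0.1495, 0.2313]
ee_rot: [0.94, 0.341, 0.0, -0.0]
force: [0.3, -0.5, -0.4]
finger_gap: 0.0851
grip_force: 0.0
```

Call:
jog_arm(
  commands=[
    [[0,0,0,1],[0,0,0,0],[0,0,0,0]],
  ],
)

```text
t: 2.02
ee_pos: [0.6046, -0.1499, 0.2313]
ee_rot: [0.953, 0.303, -0.0, -0.0]
force: [-0.2, 0.0, -0.2]
finger_gap: 0.0849
grip_force: 0.0
```

Run:
```python
from h import *
from scipy.spatial.transform import Rotation as R
o=ctrl.get_obs();print(o["t"],o["ee_pos"],R.from_quat(o["ee_rot"]).as_matrix().round(3),np.round(o["joint_pos"],2))
p,d=ctrl.snapshot("wrist");np.savez("pics/wrist1.npz",p=p,d=d);cv2.imwrite("pics/wrist1.png",p[:,:,::-1])
```

```text
2.0167 [ 0.60455746 -0.14989181  0.23126673] [[ 0.817  0.577 -0.   ]
 [ 0.577 -0.817  0.   ]
 [ 0.    -0.    -1.   ]] [ 0.09  0.8   0.23  1.3  -0.18  1.07 -0.62]
```

View pics/wrist1.png

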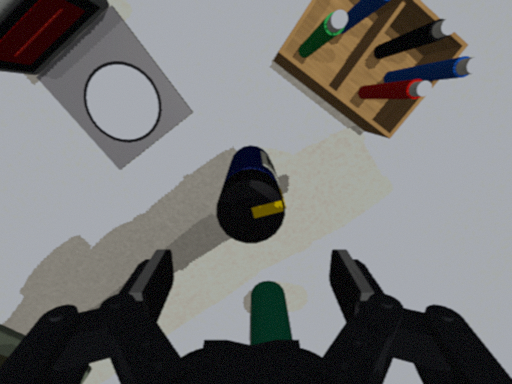

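The wrist view shows the cap top centred near (251,208) with the stripe running right to (284,205). The disc is at (122,102), and the fingers straddle the flask.

```bash
cat >> h.py <<'E'
def wray(uv,z,o):
    from scipy.spatial.transform import Rotation as R
    c=ctrl.calibration("wrist");T=np.array(c["tool_from_camera"]);W=R.from_quat(o["ee_rot"]).as_matrix()
    uv=np.atleast_2d(uv).astype(float)
    D=np.c_[(uv[:,0]-c["cx"])/c["fx"],(uv[:,1]-c["cy"])/c["fy"],np.ones(len(uv))]@T[:3,:3].T@W.T
    C=W@T[:3,3]+np.array(o["ee_pos"]);return C+D*((z-C[2])/D[:,2])[:,None]
E
python3 - <<'E'
from h import *
np.set_printoptions(precision=4,suppress=True)
o=ctrl.get_obs();p,d=load("wrist","1");h=cv2.cvtColor(p,cv2.COLOR_RGB2HSV)
ang=lambda e:np.degrees(np.arctan2(e[1],e[0]))
y=(h[...,0]>20)&(h[...,0]<35)&(h[...,1]>150)&(h[...,2]>90);y[:190]=0;y[225:]=0;y[:,:240]=0;y[:,295:]=0
v,u=np.nonzero(y);q=wray(np.c_[u,v],.17,o)[:,:2]
l=cv2.fitLine(q.astype(np.float32),cv2.DIST_L2,0,.01,.01).ravel();print("stripe",ang(l),q.mean(0),len(q))
# cap: dark pixels, lower rim; circle at z=.17
m=((h[...,2]<70)|y); m[:150]=0;m[250:]=0;m[:,:205]=0;m[:,300:]=0
m=cv2.morphologyEx(m.astype(np.uint8),cv2.MORPH_OPEN,np.ones((5,5)))
c=max(cv2.findContours(m,0,1)[0],key=cv2.contourArea)[:,0];lo=c[c[:,1]>205];w=wray(lo,.17,o)[:,:2]
A=np.c_[2*w,np.ones(len(w))];s=np.linalg.lstsq(A,(w**2).sum(1),rcond=None)[0];print("cap",s[:2],np.sqrt(s[2]+s[:2]@s[:2]))
# disc
m=(p.min(-1)>150).astype(np.uint8);m[:55]=0;m[148:]=0;m[:,:78]=0;m[:,168:]=0
n,lab,st,ce=cv2.connectedComponentsWithStats(m);i=lab[102,122]
c=cv2.findContours((lab==i).astype(np.uint8),0,1)[0][0][:,0];w=wray(c,.004,o)[:,:2].astype(np.float32);(cx,r)=cv2.fitEllipse(w)[:2];print("disc",cx,r)
# plate edges
for a,b in (((108,10),(190,112)),((190,112),(121,168))):
    e=np.diff(wray([a,b],.004,o)[:,:2],axis=0)[0];print(ang(e),np.hypot(*e))
E
```

```text
stripe -37.950333 [ 0.612  -0.1611] 304
cap [ 0.6004 -0.1515] 0.025973599099233382
disc (0.5729284882545471, 0.027498112991452217) (0.08707190304994583, 0.08771806210279465)
-107.28342854329195 0.1414690306458626
161.66284500495672 0.12375403535982163
```

Call:
jog_arm(
  commands=[
    [[0,0,0.6,0],[0,0,0.8,0],[0,0,0.8,0],[0,0,0.8,0],[0,0,0.8,0],[0,0,0.5,0],[0,0,0.3,0],[0,0,0,0],[0,0,0,0]],
  ],
)

```text
t: 2.82
ee_pos: [0.6046, -0.1509, 0.1167]
ee_rot: [0.954, 0.301, 0.0, -0.0]
force: [0.4, 0.4, -0.1]
finger_gap: 0.0851
grip_force: 0.0
```

Call:
jog_arm(
  commands=[
    [[0,0,0,0],[0,0,0,0],[0,0,0,0],[0,0,0,0],[0,0,0,0],[0,0,0,0],[0,0,0,0],[0,0,0,0],[0,0,0,0],[0,0,0,0]],
  ],
  jaw=45,
  grip_force=60,
)

```text
t: 3.65
ee_pos: [0.6048, -0.1507, 0.1173]
ee_rot: [0.954, 0.301, 0.001, 0.0]
force: [-3.2, 1.9, 8.8]
finger_gap: 0.0551
grip_force: 61.6
```

Call:
jog_arm(
  commands=[
    [[0,0,-0.2,0],[0,0,-0.4,0],[0,0,-0.5,0],[0,0,-0.5,0],[0,0,0,-0.5],[0,0,0,-0.9],[0,0,0,-0.9],[0,0,0,-0.9],[0,0,0,-0.9],[0,0,0,-0.9]],
  ],
)

```text
t: 4.48
ee_pos: [0.6045, -0.1512, 0.1571]
ee_rot: [0.865, 0.502, -0.0, 0.0]
force: [-0.8, 0.4, -4.7]
finger_gap: 0.055
grip_force: 64.0
```

Call:
jog_arm(
  commands=[
    [[0,0,0,-0.9],[0,0,0,-0.9],[0,0,0,-0.9],[0,0,0,-0.9],[0,0,0,-0.9],[0,0,0,-0.9],[0,0,0,-0.9],[0,0,0,-0.9],[0,0,0,-0.9],[0,0,0,-0.9]],
  ],
)

```text
t: 5.32
ee_pos: [0.6044, -0.1514, 0.157]
ee_rot: [0.607, 0.794, -0.0, 0.0]
force: [0.1, 0.4, -4.0]
finger_gap: 0.0553
grip_force: 63.9
```

Call:
jog_arm(
  commands=[
    [[0,0,0,-0.9],[0,0,0,-0.9],[0,0,0,-0.9],[0,0,0,-0.9],[0,0,0,-0.9],[0,0,0,-0.9],[0,0,0,-0.9],[0,0,0,-0.9],[0,0,0,0],[0,0,0,0]],
  ],
)

```text
t: 6.15
ee_pos: [0.6044, -0.1514, 0.1568]
ee_rot: [0.335, 0.942, -0.0, 0.0]
force: [-0.9, 0.8, -4.8]
finger_gap: 0.0549
grip_force: 64.0
```

Run:
```python
from h import *
from scipy.spatial.transform import Rotation as R
o=ctrl.get_obs();W=R.from_quat(o["ee_rot"]).as_matrix()
print(o["t"],o["ee_pos"],np.degrees(np.arctan2(W[1,0],W[0,0])),W[2].round(4),o["finger_gap"])
print("units",(W.T@(np.array([.5755,.0275,o["ee_pos"][2]])-o["ee_pos"])/.025).round(2))
p,d=ctrl.snapshot("side");np.savez("pics/side2.npz",p=p,d=d);
cv2.imwrite("pics/side2.png",cv2.resize(p[150:310,180:360,::-1],None,fx=3.5,fy=3.5,interpolation=cv2.INTER_CUBIC))
```

```text
6.15 [ 0.60440829 -0.15140944  0.15675056] 140.8326838826083 [-4.e-04 -4.e-04 -1.e+00] 0.05488873389780855
units [ 5.42  4.82 -0.  ]
```

View pics/side2.png

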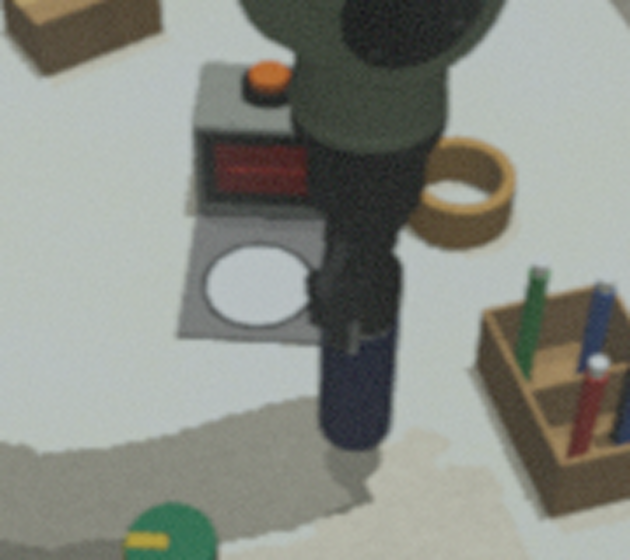

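The side crop shows the blue flask held upright, with its label turned away from the camera towards the window. The disc is unobstructed at crop (259,285).

Call:
jog_arm(
  commands=[
    [[0.3,0.3,0,0],[0.6,0.5,0,0],[0.7,0.6,0,0],[0.7,0.6,0,0],[0.7,0.6,0,0],[0.7,0.6,0,0],[0.6,0.5,0,0],[0.5,0.5,0,0],[0.4,0.4,0,0],[0.2,0.2,0,0]],
  ],
)

```text
t: 7.03
ee_pos: [0.5747, 0.03, 0.1566]
ee_rot: [0.333, 0.943, 0.0, -0.0]
force: [1.0, 1.1, -3.8]
finger_gap: 0.055
grip_force: 64.3
```

Call:
jog_arm(
  commands=[
    [[0,0,0,-0.5],[0,0,0,-0.55],[0,0,0,0],[0,0,0,0]],
  ],
)

```text
t: 7.37
ee_pos: [0.575, 0.027, 0.1563]
ee_rot: [0.292, 0.957, -0.0, -0.0]
force: [-0.2, -0.8, -3.7]
finger_gap: 0.0546
grip_force: 64.3
```

Run:
```python
from h import *
from scipy.spatial.transform import Rotation as R
np.set_printoptions(precision=4,suppress=True)
print("disc side ray",ray("side",[180+259/3.5,150+285/3.5],.004))
o=ctrl.get_obs();W=R.from_quat(o["ee_rot"]).as_matrix()
print(o["t"],o["ee_pos"],np.degrees(np.arctan2(W[1,0],W[0,0])),W[2],o["finger_gap"])
print("units",(W.T@(np.array([.5755,.0275,o["ee_pos"][2]])-o["ee_pos"])/.025).round(2))
for n in("side","scene"):
    p,d=ctrl.snapshot(n);np.savez(f"pics/{n}3.npz",p=p,d=d)
    C=cloud(n,d);b=(C[...,2]>.05)&(C[...,2]<.13)&(np.hypot(C[...,0]-.5755,C[...,1]-.0275)<.045);q=C[b]
    A=np.c_[2*q[:,:2],np.ones(len(q))];s=np.linalg.lstsq(A,(q[:,:2]**2).sum(1),rcond=None)[0];print(n,len(q),"cyl",s[:2],np.sqrt(s[2]+s[:2]@s[:2]))
a=load("side","3")[0][150:310,180:360];b=load("scene","3")[0][130:290,150:330]
cv2.imwrite("pics/both3.png",cv2.resize(np.hstack([a,b])[:,:,::-1],(792,352),interpolation=cv2.INTER_CUBIC))
```

```text
disc side ray [[0.577  0.0263 0.004 ]]
7.3667 [0.575  0.027  0.1563] 146.10049279871166 [ 0.     -0.0001 -1.    ] 0.054571646333663876
units [-0.    0.03 -0.  ]
side 378 cyl [0.5773 0.0245] 0.026957165300374463
scene 316 cyl [0.5761 0.0246] 0.027864518104423672
```

View pics/both3.png

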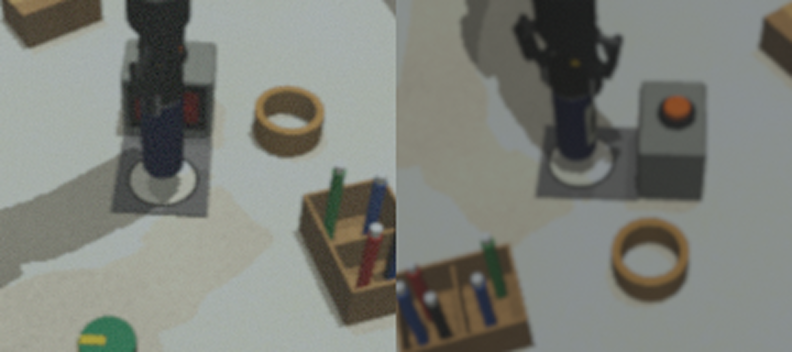

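The flask hangs upright over the disc in both views, with its label facing the window. Lowering it now.

Call:
jog_arm(
  commands=[
    [[0,0,0.2,0],[0,0,0.3,0],[0,0,0.3,0],[0,0,0.2,0],[0,0,0.12,0],[0,0,0.06,0],[0,0,0.06,0],[0,0,0.06,0],[0,0,0,0],[0,0,0,0]],
  ],
)

```text
t: 8.3
ee_pos: [0.5751, 0.0272, 0.1239]
ee_rot: [0.29, 0.957, 0.0, 0.0]
force: [0.3, 0.0, -4.0]
finger_gap: 0.0545
grip_force: 64.3
```

Call:
jog_arm(
  commands=[
    [[0,0,0.04,0],[0,0,0.04,0],[0,0,0,0],[0,0,0,0]],
  ],
)

```text
t: 8.63
ee_pos: [0.5751, 0.0272, 0.1218]
ee_rot: [0.29, 0.957, 0.0, -0.0]
force: [1.1, 0.5, -5.0]
finger_gap: 0.0549
grip_force: 64.3
```

Call:
jog_arm(
  commands=[
    [[0,0,0.04,0],[0,0,0,0],[0,0,0,0]],
  ],
)

```text
t: 8.88
ee_pos: [0.5753, 0.0271, 0.1213]
ee_rot: [0.29, 0.957, 0.0, 0.0]
force: [-1.9, -0.3, 4.9]
finger_gap: 0.0546
grip_force: 65.3
```

Call:
jog_arm(
  commands=[
    [[0,0,0.02,0],[0,0,0.02,0],[0,0,0,0],[0,0,0,0]],
  ],
)

```text
t: 9.22
ee_pos: [0.5756, 0.0269, 0.1212]
ee_rot: [0.29, 0.957, 0.0, 0.001]
force: [-4.1, -3.0, 21.2]
finger_gap: 0.0548
grip_force: 66.9
```

Call:
jog_arm(
  commands=[
    [[0,0,-0.03,0],[0,0,0,0],[0,0,0,0]],
  ],
)

```text
t: 9.47
ee_pos: [0.5754, 0.027, 0.1212]
ee_rot: [0.29, 0.957, 0.0, 0.001]
force: [-2.9, -2.1, 11.1]
finger_gap: 0.0546
grip_force: 65.3
```

Call:
jog_arm(
  commands=[
    [[0,0,0,0],[0,0,0,0],[0,0,0,0],[0,0,0,0],[0,0,0,0],[0,0,0,0],[0,0,0,0],[0,0,0,0],[0,0,0,0],[0,0,0,0]],
  ],
  jaw=85,
)

```text
t: 10.3
ee_pos: [0.5751, 0.0272, 0.1205]
ee_rot: [0.29, 0.957, -0.0, -0.0]
force: [-0.2, 0.4, 0.2]
finger_gap: 0.085
grip_force: 0.0
```

Call:
jog_arm(
  commands=[
    [[0,0,-0.3,0],[0,0,-0.5,0],[0,0,-0.8,0],[0,0,-0.8,0],[0,0,-0.8,0],[0,0,-0.6,0],[0,0,-0.4,0],[0,0,0,0],[0,0,0,0]],
  ],
)

```text
t: 11.05
ee_pos: [0.5751, 0.0272, 0.2259]
ee_rot: [0.29, 0.957, 0.0, 0.0]
force: [-0.6, -0.0, 0.1]
finger_gap: 0.085
grip_force: 0.0
```

Run:
```python
from h import *
from scipy.spatial.transform import Rotation as R
np.set_printoptions(precision=4,suppress=True)
o=ctrl.get_obs();W=R.from_quat(o["ee_rot"]).as_matrix()
print(o["t"],o["ee_pos"],o["finger_gap"],o["force"])
print("units to button",(W.T@(np.array([.5755,.0275,0])+.135*np.array([np.cos(1.235),np.sin(1.235),0])-o["ee_pos"]*np.array([1,1,0]))/.025).round(2))
ang=lambda e:np.degrees(np.arctan2(e[1],e[0]))
p,d=ctrl.snapshot("wrist");h=cv2.cvtColor(p,cv2.COLOR_RGB2HSV)
cv2.imwrite("pics/wrist4.png",p[:,:,::-1])
y=(h[...,0]>20)&(h[...,0]<35)&(h[...,1]>150)&(h[...,2]>90);y[:150]=0;y[260:]=0;y[:,:200]=0;y[:,310:]=0
v,u=np.nonzero(y);q=wray(np.c_[u,v],.174,o)[:,:2];l=cv2.fitLine(q.astype(np.float32),cv2.DIST_L2,0,.01,.01).ravel();print("stripe",ang(l),q.mean(0),len(q))
og=(h[...,0]<14)&(h[...,1]>150)&(h[...,2]>80);v,u=np.nonzero(og);print("orange",len(u),wray([u.mean(),v.mean()],.133,o) if len(u) else 0)
for n in("side","scene"):
    p,d=ctrl.snapshot(n);C=cloud(n,d);b=(C[...,2]>.03)&(C[...,2]<.16)&(np.hypot(C[...,0]-.5755,C[...,1]-.0275)<.045);q=C[b]
    A=np.c_[2*q[:,:2],np.ones(len(q))];s=np.linalg.lstsq(A,(q[:,:2]**2).sum(1),rcond=None)[0];print(n,len(q),"cyl",s[:2],np.sqrt(s[2]+s[:2]@s[:2]))
```

```text
11.05 [0.5751 0.0272 0.2259] 0.08499660490826769 [-0.5957 -0.0295  0.1321]
units to button [1.35 5.25 0.  ]
stripe 71.86093 [0.5782 0.037 ] 362
orange 178 [[0.6031 0.1151 0.133 ]]
side 613 cyl [0.5774 0.0237] 0.02664902617304771
scene 518 cyl [0.5764 0.024 ] 0.027581373022114896
```

View pics/wrist4.png

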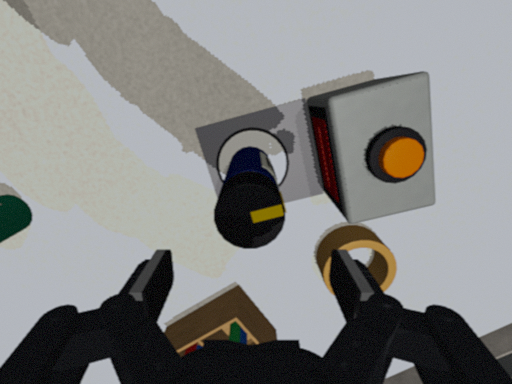

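The wrist view shows the flask standing in the ring with its stripe pointing at the window. The button is at (403,158). Closing the jaw and moving over the button.

Call:
jog_arm(
  commands=[
    [[0.05,0.3,0,0],[0.15,0.6,0,0],[0.2,0.7,0,0],[0.2,0.7,0,0],[0.2,0.7,0,0],[0.2,0.7,0,0],[0.15,0.6,0,0],[0.1,0.5,0,0],[0.1,0.3,0,0],[0,0.1,0,0]],
  ],
  jaw=0,
)

```text
t: 12.03
ee_pos: [0.619, 0.1558, 0.2249]
ee_rot: [0.29, 0.957, 0.0, -0.001]
force: [-0.5, -0.7, -0.7]
finger_gap: -0.0003
grip_force: 0.0
```

Call:
jog_arm(
  commands=[
    [[0,0,0.5,0],[0,0,0.7,0],[0,0,0.7,0],[0,0,0.7,0],[0,0,0.4,0],[0,0,0.2,0],[0,0,0.1,0],[0,0,0,0],[0,0,0,0]],
  ],
)

```text
t: 12.78
ee_pos: [0.6196, 0.1541, 0.1438]
ee_rot: [0.29, 0.957, 0.0, 0.0]
force: [-0.3, 0.2, 0.4]
finger_gap: 0.0
grip_force: 0.0
```

Now I press in small steps and watch the force.

Call:
jog_arm(
  commands=[
    [[0,0,0.1,0],[0,0,0.1,0],[0,0,0.1,0],[0,0,0.1,0],[0,0,0.1,0],[0,0,0,0],[0,0,0,0]],
  ],
)

```text
t: 13.37
ee_pos: [0.6192, 0.1541, 0.1305]
ee_rot: [0.29, 0.957, -0.0, -0.0]
force: [-1.0, -0.5, 2.1]
finger_gap: -0.0007
grip_force: 1.1
```

Call:
jog_arm(
  commands=[
    [[0,0,0.05,0],[0,0,0.05,0],[0,0,0,0],[0,0,0,0]],
  ],
)

```text
t: 13.7
ee_pos: [0.6192, 0.1541, 0.1281]
ee_rot: [0.29, 0.957, 0.0, -0.0]
force: [-0.9, 0.2, 3.6]
finger_gap: -0.0
grip_force: 1.8
```

Call:
jog_arm(
  commands=[
    [[0,0,0.05,0],[0,0,0.05,0],[0,0,0,0],[0,0,0,0]],
  ],
)

```text
t: 14.03
ee_pos: [0.6193, 0.1541, 0.126]
ee_rot: [0.29, 0.957, 0.0, 0.0]
force: [-3.0, -2.2, 13.0]
finger_gap: -0.0001
grip_force: 6.1
```

Call:
jog_arm(
  commands=[
    [[0,0,0.03,0],[0,0,0.03,0],[0,0,0,0],[0,0,0,0]],
  ],
)

```text
t: 14.37
ee_pos: [0.6194, 0.1541, 0.1257]
ee_rot: [0.29, 0.957, 0.0, 0.001]
force: [-9.6, -3.0, 30.3]
finger_gap: -0.0001
grip_force: 15.2
```

The force rose to 30 N at a hard stop, so the button is fully down. Retracting.

Call:
jog_arm(
  commands=[
    [[0,0,-0.3,0],[0,0,-0.5,0],[0,0,-0.7,0],[0,0,-0.7,0],[0,0,-0.7,0],[0,0,-0.7,0],[0,0,-0.5,0],[0,0,-0.2,0],[0,0,0,0],[0,0,0,0]],
  ],
)

```text
t: 15.2
ee_pos: [0.6191, 0.154, 0.2307]
ee_rot: [0.29, 0.957, -0.0, -0.0]
force: [0.3, 0.3, -1.0]
finger_gap: -0.0
grip_force: 0.0
```

Run:
```python
from h import *
o=ctrl.get_obs();print(o["t"],o["ee_pos"],o["force"])
r=[]
for n,(a,b) in(("side",(180,150)),("scene",(150,130))):
    p,d=ctrl.snapshot(n);r.append(p[b:b+160,a:a+180]);C=cloud(n,d);h=cv2.cvtColor(p,cv2.COLOR_RGB2HSV)
    g=(np.hypot(C[...,0]-.5755,C[...,1]-.0275)<.045)&(C[...,2]>.03)&(C[...,2]<.16);q=C[g];A=np.c_[2*q[:,:2],np.ones(len(q))];print(n,np.linalg.lstsq(A,(q[:,:2]**2).sum(1),rcond=None)[0][:2])
    g=(h[...,0]<14)&(h[...,1]>150)&(h[...,2]>80)&(np.hypot(C[...,0]-.62,C[...,1]-.154)<.025);print(" button z",np.median(C[g][:,2]) if g.any() else None)
cv2.imwrite("pics/both5.png",cv2.resize(np.hstack(r)[:,:,::-1],(792,352)))
```

```text
15.2 [0.61905764 0.15396283 0.23071525] [ 0.33629697  0.30993668 -1.04650886]
side [0.577294   0.02370078]
 button z 0.13196208514601432
scene [0.57639783 0.02396406]
 button z 0.13166162872037948
```

View pics/both5.png

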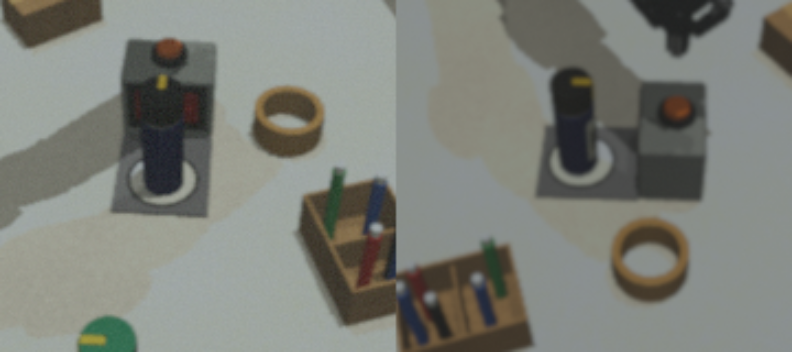

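The flask stands in the ring with its stripe towards the window, the button is back up, and the arm is clear.

```bash
python3 -c "
from cell import ctrl
print(ctrl.finish_job())"
```

```text
the job is handed in; nothing more can be done
None
```

The blue flask stands released and upright in the scanner's ring, its label facing the window by the last pictures; the button was pressed to its stop and is up again, and the job is handed in (no verdict was returned).

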